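Refill the cedar plug tray with tongs and hold up the leftover plug

ROBOT

A 7-joint arm with a two-finger parallel gripper is mounted at the origin on the work surface. World frame = base frame: x ahead of the robot, y to its left, z up, the work surface at z = 0. Lengths are in m, angles in rad, forces in N, time in s.
With the tool pointing down it reaches from about 0.35 to 0.9 m from the base axis. Payload 7.2 kg.
Tool frame: the origin (TCP) lies at the centre of the arm's flange, where the gripper is bolted on; the fingertips stand 182 mm ahead of it and the grasp point (between the pads) lies 163 mm ahead of it; x points along the fingers, z is the direction in which the jaws open and shut, and the axes are right-handed (so a half turn about x gives the same grasp; the last joint's range is limited). The gripper opens to 88 mm and grips with 3 to 60 N. Pads are 20 mm wide; open, the fingers measure 115 mm over their backs; the gripper's body (75 mm by 178 mm) begins 61 mm behind the grasp point.
Start: joints at [-1.205, 0.411, -0.013, 1.596, 0.006, 1.134, -0.082], TCP at [0.263, 0.567, 0.405] pointing down, gripper open.
Joint ranges: [-2.95, 2.95], [-0.29, 1.99], [-1.47, 1.44], [0.14, 2.54], [-1.03, 4.17], [0.13, 1.85], [-2.86, 2.86]. Speed limits (rad/s): [2.39, 2.39, 3.01, 3.01, 3.14, 3.14, 3.14].

INTERFACE

Orientations are given as a unit quaternion [w, x, y, z].
In Python, from plant import manip, vision, nets gives the robot as it stands.
- The arm moves only by the tool carry_out, never from a script. Its arguments are lists of equal length, an entry for each row: "delta_pos": the shift along the tool's x, y, z in mm, a list of three; "turn": the turn, a rotation vector about the tool's x, y, z in degrees, a list of three; "hand": the finger opening in mm, from 0 to 87.8. In form: {"delta_pos": [[dx, dy, dz], ...], "turn": [[wx, wy, wz], ...], "hand": [hand, ...]}. A call has 1 to 5 rows; each row is the pose to reach, as a shift and turn from the pose measured when the call began, along the tool's axes at that moment; what a row does not reach only later rows make up. A row lasts 1/8 s, in which the tool goes at most 62.5 mm and 10.7 degrees, less where a joint would pass 70% of its speed; a pose out of reach is approached as far as the arm can. A call with a gripper value outside its range is refused whole. The fingers move at their own pace and stop on an object; "squeeze" is the grip in N (left out, the last holds). Time passes only in rows, so rows that repeat a pose let the fingers close. It gives the time, the measured TCP pose, the force and the opening at its end, in the units of the state.
- manip.observe(): the state, without advancing time (a new reading comes with each control period).
- vision.capture(name): name is "scene" or "top" or "wrist"; returns a dict with "img" (480x640x3 uint8, blue, green, red), "z_map" (480x640 float32, m along the optical axis (not along the pixel's ray), 0 where there is no reading), "fx", "fy", "cx", "cy" (pixels), "dist" ([k1, k2, p1, p2, k3] as OpenCV has them; the pictures are not rectified), "extrinsics" (4x4, takes a point from camera to world coordinates); the wrist camera has in their place "mount" (4x4, takes a point from camera to tool coordinates, whose origin is the TCP and whose axes are the tool frame's). Camera axes: x right, y up, looking along -z (the intrinsics and any distortion apply to the point x, -y, -z); pixel columns grow to the right and rows downward; lengths in m; the calibration is good to about 2 mm. A picture is of the moment at which its call begins: read the wrist's pose just before it.
- manip.finish_job(): hands the job in, once; it reports no verdict.
Trained networks look in the newest picture that a camera, given by its name, has taken for a name from the list of things; names that differ only in an ending like _2 or _b are one class to them, and where a whole thing is asked for, a point or a joint stands for the part that bears it (a point fixed in the world has none). Each returns a list of dicts, best first, with "p" (0 to 1); they miss things now and then, are a little off and sometimes report something else, mostly with a low value. They report only what shows in the picture. A call takes as long as a camera call. They do not tell look-alikes from the thing itself.
- nets.search_frame(label, camera): "xyz" ([x, y, z] in m, in the coordinates of the camera as it stood for that picture, good to about 4 mm: the middle of the surface that is visible of it).
The state is a dict: "t": time; "qpos": joint angles; "dq": joint speeds; "joint_efforts": joint torques, N m; "position": TCP position; "ee_rot": TCP orientation; "wrist_force": force on the tool from outside, world axes, zero at the start; "torque": the same for the moment, N m; "finger_gap": finger opening in m.
Only numpy, scipy, OpenCV 4.12 (cv2) and the standard library are available. Lean on these libraries where they do the work, as an engineer would, in place of code of your own. Each camera call takes 0.05 s, during which the arm holds its last target.

TASK

The cedar plugs are freshly oiled, so touch them only with the tongs: take the tongs from their stand, use them to set one of the two spare plugs upright in the one empty pocket of the moth tray without dropping it, and leave the plugs already in the tray and the other things on the shelf where they are. Then pick up the other spare with the tongs and finish while holding it still in the tongs, with its underside at least 10 cm above the shelf.

Things in the scene. Friction and masses are not known exactly. Their poses are not given: they have to be found in the camera images.
- tongs: steel spring tongs, 144 mm tall, 95 g, standing jaws down in the stand (leaning up to 3 degrees): two arms hinged at the top, free to open 53 mm between the jaws. Origin: midway between the jaw tips, at their lower ends; z up to the hinge, y the line along which the jaws close, x the hinge axis. Jaws: flat plates 20 mm wide (x), 28 mm high, 4 mm thick, 64 mm over the outside when open
- tongs_grip (a point): midway between the black grip pads on the outsides of the arms, 104 mm above the jaw tips; pads 20 mm wide (x), 24 mm high, to be squeezed from outside along the tongs' y by a gripper pointing down. Over the pads: 52 mm open, 44 mm when closed on a 28 mm plug. Held at 50 mm the tongs stay in the gripper by their spring, the jaws 46 mm apart; beyond 52 mm they fall out
- tongs_hinge (a point): the tongs' hinge, 138 mm above the jaw tips; the top of its barrel is 6 mm higher (40 mm above the centre of the pads)
- tongs_arm (a joint): closing of the tongs, rad: 0 open, about 0.18 with 28 mm between the jaws (then parallel), 0.38 shut. A spring opens them: about 5 N on the pads starts to close them, 12 N brings the jaws to 28 mm; about a quarter of any further grip force acts at the jaws
- stand: grey plastic open-topped holder for the tongs, fixed, 34 x 82 mm outside (x, y), 60 mm high, 5 mm walls and floor, so inside 24 x 72 mm; origin: centre of its underside; the tongs stand in it with their y along its y (either may lean up to about 3 degrees)
- tray: white plastic moth tray, fixed, 60 x 210 mm (x, y), 22 mm high, with a row along y of four round pockets 36 mm in diameter, 16 mm deep (floor 6 mm above the shelf), 50 mm apart; origin: centre of its underside
- tray_hole0 (a point): centre of the mouth of pocket 0 of the tray, 22 mm above the shelf (tray y = -75 mm); exactly one of the four pockets is empty at the start
- tray_hole1 (a point): centre of the mouth of pocket 1 of the tray, 22 mm above the shelf (tray y = -25 mm); exactly one of the four pockets is empty at the start
- tray_hole2 (a point): centre of the mouth of pocket 2 of the tray, 22 mm above the shelf (tray y = 25 mm); exactly one of the four pockets is empty at the start
- tray_hole3 (a point): centre of the mouth of pocket 3 of the tray, 22 mm above the shelf (tray y = 75 mm); exactly one of the four pockets is empty at the start
- plug1: a cedar plug (wooden cylinder 28 mm diameter, 42 mm tall, about 18 g) already standing in one of the tray's pockets, 26 mm of it showing above the tray; origin: centre of its underside, z up
- plug2: a cedar plug (wooden cylinder 28 mm diameter, 42 mm tall, about 18 g) already standing in one of the tray's pockets, 26 mm of it showing above the tray; origin: centre of its underside, z up
- plug3: a cedar plug (wooden cylinder 28 mm diameter, 42 mm tall, about 18 g) already standing in one of the tray's pockets, 26 mm of it showing above the tray; origin: centre of its underside, z up
- spare1: a spare cedar plug, the same upright wooden cylinder 28 mm diameter, 42 mm tall, about 18 g, standing on the shelf to the robot's left; origin: centre of its underside, z up
- spare2: a spare cedar plug, the same upright wooden cylinder 28 mm diameter, 42 mm tall, about 18 g, standing on the shelf to the robot's left; origin: centre of its underside, z up
- mug: stainless steel camping mug, 82 mm diameter, 85 mm high, handle on one side; bystander; origin: centre of its underside
- cup: lime green hard silicone collapsible cup, stepped, 82 mm rim diameter, 66 mm high; bystander; origin: centre of its underside
- headlamp: black aluminium headlamp without strap, about 47 x 82 x 39 mm; bystander; origin: centre of the underside of its housing
- carabiner: red carabiner lying flat, about 52 x 94 mm, 10 mm thick; bystander; origin: its middle, on the shelf
There are look-alikes about, which are no part of the job. What is shaped like the plug3 but black or purple is not meant.

How it is judged:
By the outcome, as a careful person would: the job done as asked, in the order asked, and still so for the second after the job is handed in, while the arm keeps its last pose, push and grip.
It also fails if it takes over 54 s, if anything falls off the work surface, if the arm or the gripper's body presses on something with over 40 N, if the wrist force passes 120 N, or if a joint passes its speed limit or range.

## Working session

There is one attempt and no reset: what is moved stays moved. The work goes in short steps, Python scripts to look and compute and a tool call to move; the robot and the scene stay as the last step left them, time stands still between calls to the robot, and variables do not carry over. Pictures are saved under pics/ and viewed, and the job is handed in when it is done.

Besides the shell and the picture viewer there is one more tool, called by a JSON object that holds its "method" and its "body". carry_out: Moves the arm, as the interface text tells. Its arguments: {"type":"object","properties":{"delta_pos":{"type":"array"},"turn":{"type":"array"},"hand":{"type":"array"},"squeeze":{"type":"number"}},"required":["delta_pos","turn","hand"]}

```bash
ls; mkdir -p pics
cat > h.py <<'E'
import numpy as np, cv2
from scipy.spatial.transform import Rotation as R
from plant import manip, vision, nets
def T_tool(s):
    T=np.eye(4);q=s["ee_rot"];T[:3,:3]=R.from_quat([q[1],q[2],q[3],q[0]]).as_matrix();T[:3,3]=s["position"];return T
def cap(name,fn=None):
    s=manip.observe(); c=vision.capture(name)
    c["T"]=np.array(c["extrinsics"]) if "extrinsics" in c else T_tool(s)@np.array(c["mount"])
    if fn: cv2.imwrite("pics/"+fn,c["img"])
    return c
def K(c): return np.array([[c["fx"],0,c["cx"]],[0,c["fy"],c["cy"]],[0,0,1.]])
def cloud(c):
    h,w=c["z_map"].shape
    u,v=np.meshgrid(np.arange(w),np.arange(h))
    p=cv2.undistortPoints(np.stack([u,v],-1).reshape(-1,1,2).astype(np.float64),K(c),np.array(c["dist"],float)).reshape(h,w,2)
    z=c["z_map"].astype(float)
    P=np.stack([p[...,0]*z,-p[...,1]*z,-z],-1)
    W=P@c["T"][:3,:3].T+c["T"][:3,3]
    W[z<=0]=np.nan
    return W
def proj(c,X):
    X=np.atleast_2d(X); p=(X-c["T"][:3,3])@c["T"][:3,:3]
    p=p*[1,-1,-1]
    return cv2.projectPoints(p,np.zeros(3),np.zeros(3),K(c),np.array(c["dist"],float))[0].reshape(-1,2)
def find(label,cam,c):
    out=[]
    for d in nets.search_frame(label,cam):
        w=c["T"][:3,:3]@np.array(d["xyz"])+c["T"][:3,3]
        out.append((round(d["p"],2),w.round(3),proj(c,w)[0].round()))
    return out
E
python3 - <<'E'
from h import *
s=manip.observe()
print({k:np.round(v,3) for k,v in s.items()})
for n in ("scene","top"):
    c=cap(n,n+"0.png"); print(n,c["T"].round(3))
    for l in ("tongs","stand","tray","plug1","spare1","mug","cup","headlamp","carabiner"):
        print(l,find(l,n,c))
E
```

```text
pics
{'t': np.float64(0.0), 'qpos': array([-1.205,  0.412, -0.013,  1.597,  0.006,  1.134, -0.082]), 'dq': array([-0.002, -0.002,  0.   , -0.001,  0.002,  0.   , -0.001]), 'joint_efforts': array([ 0.0000e+00, -5.8795e+01,  6.4200e-01, -2.9108e+01, -5.4000e-02,
        1.8000e-02,  0.0000e+00]), 'position': array([0.263, 0.567, 0.404]), 'ee_rot': array([ 0.595, -0.381,  0.596,  0.38 ]), 'wrist_force': array([-0.32 ,  0.528, -1.551]), 'torque': array([ 0.038, -0.012,  0.048]), 'finger_gap': np.float64(0.088)}
scene [[-0.154 -0.579  0.801  1.364]
 [ 0.988 -0.075  0.135  0.127]
 [-0.018  0.812  0.583  0.672]
 [ 0.     0.     0.     1.   ]]
tongs [(0.67, array([ 0.596, -0.268,  0.089]), array([170., 244.])), (0.4, array([0.598, 0.002, 0.019]), array([316., 287.]))]
stand [(0.74, array([ 0.574, -0.076,  0.038]), array([276., 267.])), (0.66, array([ 0.593, -0.261,  0.042]), array([178., 263.])), (0.25, array([ 0.596, -0.271,  0.091]), array([168., 243.]))]
tray [(0.92, array([0.599, 0.005, 0.02 ]), array([317., 287.]))]
plug1 [(0.82, array([0.619, 0.066, 0.038]), array([350., 289.])), (0.8,
[... 1162 characters left out ...]
, array([ 0.576, -0.034,  0.049]), array([342., 254.])), (0.51, array([0.682, 0.069, 0.041]), array([286., 197.]))]
spare1 [(0.83, array([0.58 , 0.303, 0.041]), array([156., 251.])), (0.74, array([0.483, 0.297, 0.043]), array([158., 305.]))]
mug [(0.89, array([0.794, 0.228, 0.03 ]), array([203., 139.]))]
cup [(0.67, array([ 0.746, -0.252,  0.037]), array([457., 165.])), (0.63, array([ 0.572, -0.273,  0.119]), array([485., 253.]))]
headlamp [(0.74, array([ 0.42 , -0.088,  0.035]), array([372., 341.]))]
carabiner [(0.71, array([0.422, 0.098, 0.009]), array([270., 339.])), (0.48, array([ 0.585, -0.   ,  0.022]), array([323., 250.])), (0.25, array([ 0.575, -0.273,  0.119]), array([485., 252.]))]
```

View pics/scene0.png

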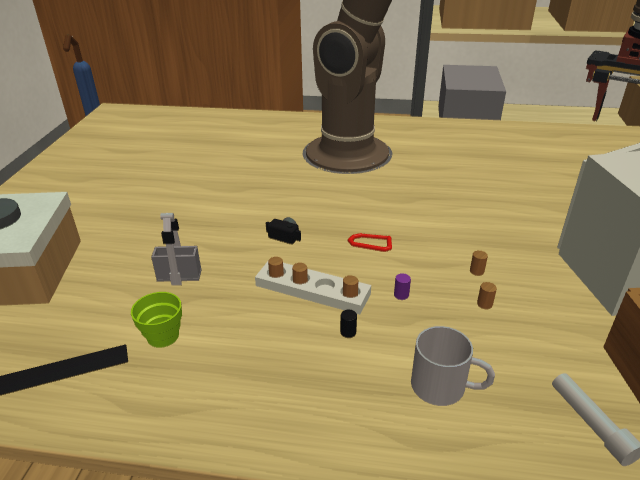

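View pics/top0.png

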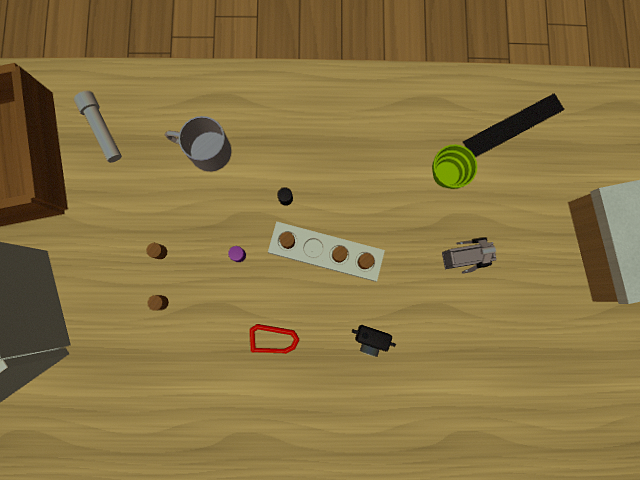

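Scene (480x640): brown plugs in the tray at top-view pixels (287,240), (340,254) and (366,261), with the empty pocket at (313,247). The brown spares are at (157,250) and (158,302). The purple plug (237,254) and black plug (285,197) are look-alikes, so they aren't meant. Next I'll measure with depth.

Run:
```python
from h import *
np.set_printoptions(suppress=True)
for n in ("top","scene"):
    c=cap(n); W=cloud(c); img=c["img"]; hsv=cv2.cvtColor(img,cv2.COLOR_BGR2HSV)
    sh=W[np.isfinite(W[...,2])&(abs(W[...,2])<.015)&(W[...,0]>.3)&(W[...,0]<.9)&(abs(W[...,1])<.4)]
    A=np.c_[sh[:,:2],np.ones(len(sh))]; k=np.linalg.lstsq(A,sh[:,2],rcond=None)[0]; print(n,"shelf plane",k.round(4))
    # cylinders: points in z>0.036..0.05
    for nm,x,y in [("spA",.58,.303),("spB",.483,.297),("p",.60,.066),("p",.57,-.03),("p",.566,-.079),("purple",.575,.163),("black",.685,.07)]:
        m=np.isfinite(W[...,2])&(np.hypot(W[...,0]-x,W[...,1]-y)<.035)&(W[...,2]>(.036 if nm!="p" else .041))&(W[...,2]<.06)
        P=W[m]; 
        if len(P)>4:
            e=cv2.minEnclosingCircle(P[:,:2].astype(np.float32)); print(nm,len(P),P.mean(0).round(4),"z med",np.median(P[:,2]).round(4),"circ",np.round(e[0],4),round(e[1],4))
    # tray top
    m=(abs(W[...,2]-.022)<.006)&(hsv[...,1]<60)&(hsv[...,2]>120)&(abs(W[...,0]-.58)<.1)&(abs(W[...,1])<.15)
    P=W[m][:,:2].astype(np.float32); r=cv2.minAreaRect(P); print("tray",len(P),r, np.median(W[m][:,2]))
    # tongs / stand
    m=(abs(W[...,0]-.58)<.07)&(abs(W[...,1]+.27)<.08)&(W[...,2]>.03)
    P=W[m]
    for a,b in ((.03,.055),(.055,.066),(.066,.09),(.09,.12),(.12,.135),(.135,.16)):
        Q=P[(P[:,2]>a)&(P[:,2]<b)]
        if len(Q)>5: print(a,b,len(Q),Q.mean(0).round(4),cv2.minAreaRect(Q[:,:2].astype(np.float32)))
    cr=img[215:295,425:515] if n=="top" else img[200:300,130:220]
    cv2.imwrite(f"pics/crop_{n}.png",cv2.resize(cr,None,fx=6,fy=6,interpolation=cv2.INTER_CUBIC))
```

```text
top shelf plane [ 0.0004 -0.0004 -0.0005]
spA 196 [0.5826 0.3083 0.0411] z med 0.0412 circ [0.5831 0.3087] 0.0144
spB 200 [0.4871 0.3026 0.0413] z med 0.0413 circ [0.487  0.3029] 0.0142
p 180 [0.6029 0.067  0.0474] z med 0.0476 circ [0.6032 0.0669] 0.0139
p 182 [ 0.5778 -0.0295  0.0475] z med 0.0475 circ [ 0.5779 -0.0295] 0.0139
p 183 [ 0.5651 -0.0776  0.0475] z med 0.0476 circ [ 0.5653 -0.0779] 0.0138
purple 187 [0.5774 0.1597 0.0413] z med 0.0414 circ [0.5781 0.1598] 0.0141
black 179 [0.687  0.0725 0.0414] z med 0.0414 circ [0.6872 0.0724] 0.014
tray 2466 ((0.5844182372093201, -0.005484715104103088), (0.21029728651046753, 0.06037275120615959), 75.38080596923828) 0.02153470043318806
0.03 0.055 134 [ 0.5711 -0.249   0.0436] ((0.5746872425079346, -0.2684514820575714), (0.05510890856385231, 0.08044397830963135), 18.40526008605957)
0.055 0.066 255 [ 0.5737 -0.2623  0.0593] ((0.5749760270118713, -0.27046942710876465), (0.08382610976696014, 0.04913286119699478), 88.12950134277344)
0.066 0.09 15 [ 0.5735 -0.2658  0.0736] ((0.5749080181121826, -0.26576122641563416), (0.04797036200761795, 0.
[... 1375 characters left out ...]
.5783933997154236, -0.2713072896003723), (0.05169922858476639, 0.08414075523614883), 2.609266519546509)
0.066 0.09 136 [ 0.5838 -0.2697  0.0784] ((0.5791372656822205, -0.2715657949447632), (0.05165495723485947, 0.013634743168950081), 8.885056495666504)
0.09 0.12 254 [ 0.5858 -0.2686  0.1066] ((0.5780965685844421, -0.27195823192596436), (0.054310575127601624, 0.020349254831671715), 9.45788288116455)
0.12 0.135 90 [ 0.5882 -0.2698  0.1277] ((0.5822489857673645, -0.2701530158519745), (0.03199000284075737, 0.021390266716480255), 26.77088737487793)
0.135 0.16 85 [ 0.5806 -0.271   0.1403] ((0.5809028744697571, -0.27175846695899963), (0.013177047483623028, 0.023390717804431915), 10.750434875488281)
```

View pics/crop_top.png

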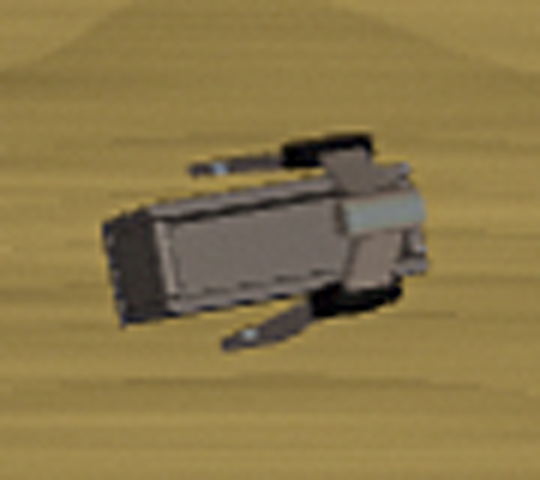

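View pics/crop_scene.png

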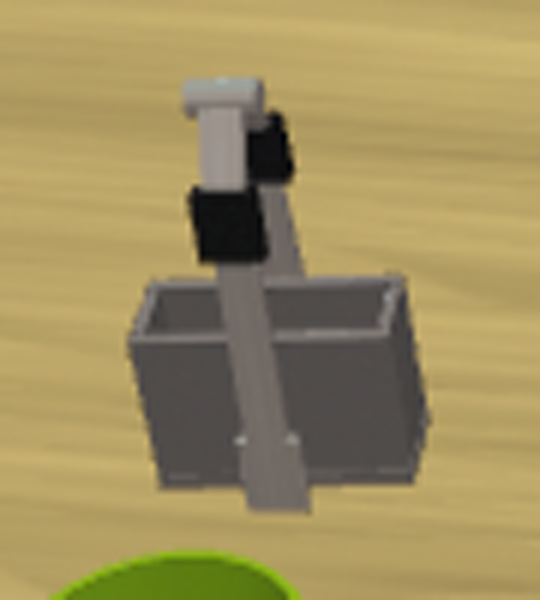

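```bash
cat >> h.py <<'E'
def goal(pos,zdir_deg,s=None):
    """TCP goal with tool x down; tool z in-plane at angle mod 180 (nearest). returns mm delta & rotvec deg in tool frame"""
    s=s or manip.observe(); T=T_tool(s); best=None
    for a in (zdir_deg,zdir_deg+180):
        a=np.radians(a); z=np.array([np.cos(a),np.sin(a),0]); x=np.array([0,0,-1.]); y=np.cross(z,x)
        Rg=np.c_[x,y,z]; rv=R.from_matrix(T[:3,:3].T@Rg).as_rotvec(degrees=True)
        if best is None or np.linalg.norm(rv)<np.linalg.norm(best): best=rv
    d=T[:3,:3].T@(np.array(pos)-T[:3,3])*1000
    return d.round(1),best.round(2)
E
python3 - <<'E'
from h import *
s=manip.observe();T=T_tool(s);print(T.round(3)); c=vision.capture("wrist");print(c["mount"].round(3),c["fx"])
print("zdir",np.degrees(np.arctan2(T[1,2],T[0,2])))
print(goal([.52,-.27,.42],9.5))
print(goal([.5,.25,.40],9.5))
c=cap("top");W=cloud(c)
m=(abs(W[...,0]-.58)<.07)&(abs(W[...,1]+.27)<.08)&(W[...,2]>.145);print(W[m])
m=(abs(W[...,0]-.58)<.07)&(abs(W[...,1]+.27)<.08)&(W[...,2]>.03)
np.save("tw.npy",W[m])
for p in W[m][np.argsort(-W[m][:,2])][:8]: print(p.round(4))
# top-down map crop
E
```

```text
[[-0.    -0.907  0.42   0.263]
 [ 0.     0.42   0.907  0.567]
 [-1.     0.     0.     0.405]
 [ 0.     0.     0.     1.   ]]
[[ 0.     0.279 -0.96   0.021]
 [ 0.001  0.96   0.279  0.077]
 [ 1.    -0.001 -0.     0.   ]
 [ 0.     0.     0.     1.   ]] 378.00333289542743
zdir 65.14499970937385
(array([ -15.4, -585.3, -651.4]), array([55.64,  0.  , -0.  ]))
(array([   4.7, -348.6, -188. ]), array([55.64,  0.  , -0.  ]))
[[ 0.57814393 -0.27028813  0.14658413]
 [ 0.57644002 -0.27663786  0.14741569]
 [ 0.57501247 -0.27408625  0.14500306]
 [ 0.57499964 -0.27569227  0.14520913]
 [ 0.5748415  -0.28006502  0.14704693]
 [ 0.57328179 -0.26878909  0.1455874 ]
 [ 0.57162688 -0.26211815  0.14533647]
 [ 0.57166265 -0.26389778  0.14503046]]
[ 0.5764 -0.2766  0.1474]
[ 0.5748 -0.2801  0.147 ]
[ 0.5781 -0.2703  0.1466]
[ 0.5733 -0.2688  0.1456]
[ 0.5716 -0.2621  0.1453]
[ 0.575  -0.2757  0.1452]
[ 0.5717 -0.2639  0.145 ]
[ 0.575  -0.2741  0.145 ]
```

{"method": "carry_out", "body": {"delta_pos": [[5,-349,-188],[5,-349,-188],[5,-349,-188],[5,-349,-188],[5,-349,-188]], "turn": [[55.6,0,0],[55.6,0,0],[55.6,0,0],[55.6,0,0],[55.6,0,0]], "hand": [87,87,87,87,87]}}

```text
t: 1.82
position: [0.451, 0.3153, 0.4011]
ee_rot: [0.704, -0.068, 0.704, 0.069]
wrist_force: [0.6, 0.5, 1.0]
finger_gap: 0.087
```

Run:
```python
from h import *
s=manip.observe(); T=T_tool(s);print(s["t"],T[:3,3],np.degrees(np.arctan2(T[1,2],T[0,2])),s["dq"].round(2))
print(goal([.5,.24,.38],9.5,s))
```

```text
1.825 [0.45099709 0.31525277 0.40105566] 11.085684479297866 [ 0.51  0.01  0.49  0.05 -0.16 -0.02 -0.43]
(array([ 21. , -83.3,  33.6]), array([ 1.59,  0.04, -0.04]))
```

{"method": "carry_out", "body": {"delta_pos": [[21,-83,34],[21,-83,34],[21,-83,34]], "turn": [[1.6,0,0],[1.6,0,0],[1.6,0,0]], "hand": [87,87,87]}}

```text
t: 2.2
position: [0.5015, 0.2377, 0.3797]
ee_rot: [0.705, -0.057, 0.705, 0.057]
wrist_force: [-0.3, 0.8, -0.7]
finger_gap: 0.0868
```

Run:
```python
from h import *
s=manip.observe(); T=T_tool(s);print(s["t"],T[:3,3],np.degrees(np.arctan2(T[1,2],T[0,2])),s["dq"].round(2))
c=cap("wrist","w1.png"); W=cloud(c)
for nm,x,y in [("spA",.583,.308),("spB",.488,.302),("p",.6035,.066),("purple",.578,.159)]:
        m=np.isfinite(W[...,2])&(np.hypot(W[...,0]-x,W[...,1]-y)<.035)&(W[...,2]>(.036 if nm!="p" else .041))&(W[...,2]<.06)
        P=W[m]; 
        if len(P)>4:
            e=cv2.minEnclosingCircle(P[:,:2].astype(np.float32)); print(nm,len(P),np.median(P[:,2]).round(4),"circ",np.round(e[0],4),round(e[1],4))
print(goal([.5,-.24,.40],9.5))
```

```text
2.2 [0.50148877 0.23772692 0.37974181] 9.202278628430932 [-0.05 -0.01 -0.05 -0.01 -0.01  0.01 -0.03]
spA 885 0.041 circ [0.5819 0.3102] 0.0141
spB 909 0.0412 circ [0.4871 0.304 ] 0.014
p 163 0.0471 circ [0.6032 0.0643] 0.0128
purple 670 0.041 circ [0.5779 0.1613] 0.0143
(array([ -20.4, -473.2,  -78.7]), array([-0.14,  0.02, -0.04]))
```

View pics/w1.png

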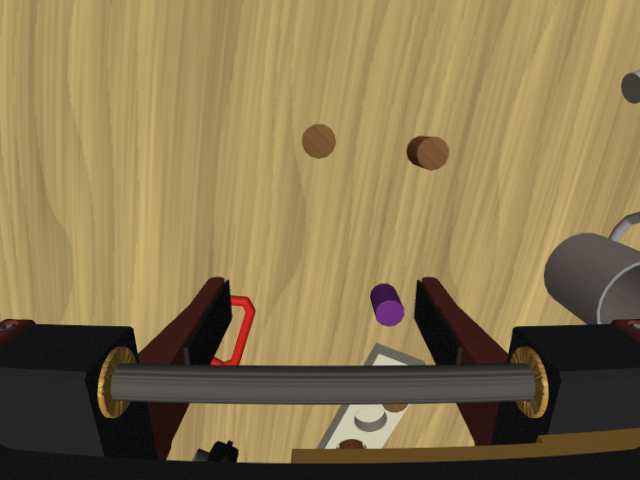

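{"method": "carry_out", "body": {"delta_pos": [[-20,-545,-30],[-20,-545,-30],[-20,-545,-30],[-20,-545,-30],[-20,-545,-30]], "turn": [[0,0,0],[0,0,0],[0,0,0],[0,0,0],[0,0,0]], "hand": [87,87,87,87,87]}}

```text
t: 2.88
position: [0.5346, -0.0698, 0.3919]
ee_rot: [0.705, -0.058, 0.704, 0.06]
wrist_force: [1.7, -0.7, -0.6]
finger_gap: 0.0868
```

Run:
```python
from h import *
print(goal([.555,-.31,.40],9.5))
```

```text
(array([  -8.5, -240.2,  -19.7]), array([ 0.07,  0.11, -0.09]))
```

{"method": "carry_out", "body": {"delta_pos": [[-8,-240,-20],[-8,-240,-20],[-8,-240,-20],[-8,-240,-20],[-8,-240,-20]], "turn": [[0,0,0],[0,0,0],[0,0,0],[0,0,0],[0,0,0]], "hand": [87,87,87,87,87]}}

```text
t: 3.5
position: [0.5545, -0.3127, 0.3996]
ee_rot: [0.705, -0.058, 0.704, 0.057]
wrist_force: [-0.2, -0.3, -0.5]
finger_gap: 0.0868
```

Run:
```python
from h import *
s=manip.observe(); T=T_tool(s);print(s["t"],T[:3,3],np.degrees(np.arctan2(T[1,2],T[0,2])),s["dq"].round(2))
c=cap("wrist","w2.png"); W=cloud(c)
m=(abs(W[...,0]-.58)<.07)&(abs(W[...,1]+.27)<.08)
P=W[m]
np.save("tw2.npy",W); cv2.imwrite("w2img.png",c["img"])
for a,b in ((.02,.055),(.055,.066),(.066,.09),(.09,.12),(.12,.135),(.135,.16)):
        Q=P[(P[:,2]>a)&(P[:,2]<b)]
        if len(Q)>5: print(a,b,len(Q),Q.mean(0).round(4),cv2.minAreaRect(Q[:,:2].astype(np.float32)))
print(find("tongs_grip","wrist",c),find("tongs_hinge","wrist",c),find("stand","wrist",c))
```

```text
3.5 [ 0.55446739 -0.31266032  0.39964163] 9.340156674053157 [-0.06 -0.02 -0.05  0.04 -0.01  0.   -0.04]
0.02 0.055 615 [ 0.5774 -0.2747  0.0374] ((0.5750738978385925, -0.2690855860710144), (0.0568840466439724, 0.07929965853691101), 9.313828468322754)
0.055 0.066 1184 [ 0.5743 -0.2648  0.0587] ((0.5757690668106079, -0.27021950483322144), (0.05084933713078499, 0.08153197914361954), 9.608701705932617)
0.066 0.09 19 [ 0.5948 -0.2629  0.0743] ((0.5946440100669861, -0.2634969651699066), (0.005951179191470146, 0.002366378903388977), 87.57073211669922)
0.09 0.12 697 [ 0.5728 -0.2693  0.1145] ((0.5749219655990601, -0.27002590894699097), (0.050140101462602615, 0.02002362720668316), 8.506991386413574)
0.12 0.135 569 [ 0.5741 -0.27    0.1276] ((0.5755209922790527, -0.26805806159973145), (0.0370991975069046, 0.01724383234977722), 8.295348167419434)
0.135 0.16 758 [ 0.5751 -0.2698  0.1412] ((0.5754638314247131, -0.2703273296356201), (0.0162311103194952, 0.022156022489070892), 11.45853042602539)
[(0.92, array([ 0.576, -0.267,  0.131]), array([366., 185.]))] [(0.62, array([ 0.572, -0.275,  0.128]), array([357., 195.]))] [(0.59, array([ 0.577, -0.257,  0.038]), array([358., 160.]))]
```

View pics/w2.png

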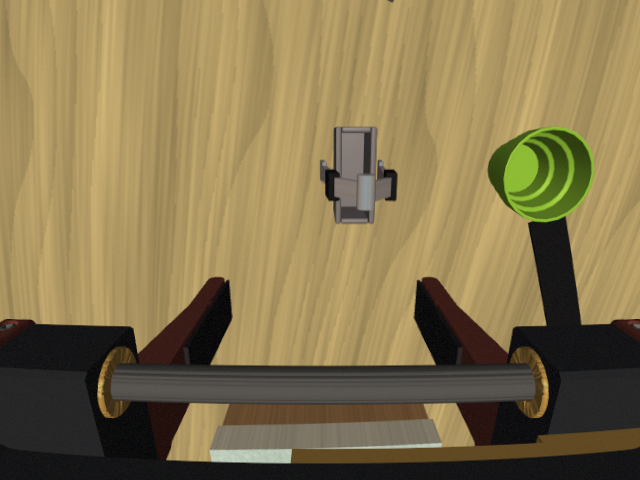

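Run:
```python
from h import *
print(goal([.5755,-.270,.36],9.2))
```

```text
(array([39.5, 33.2, 25.7]), array([ 0.56,  0.13, -0.17]))
```

{"method": "carry_out", "body": {"delta_pos": [[39,33,26],[39,33,26],[39,33,26]], "turn": [[0.3,0,0],[0.3,0,0],[0.3,0,0]], "hand": [87,87,87]}}

```text
t: 4.08
position: [0.5763, -0.2685, 0.3606]
ee_rot: [0.705, -0.058, 0.704, 0.061]
wrist_force: [-0.4, -0.3, 0.2]
finger_gap: 0.0871
```

Run:
```python
from h import *
s=manip.observe(); T=T_tool(s);print(s["t"],T[:3,3],np.degrees(np.arctan2(T[1,2],T[0,2])))
c=cap("wrist","w3.png")
print(goal([.5755,-.270,.267],9.2))
```

```text
4.075 [ 0.57631291 -0.26850437  0.36062337] 9.631009202704144
(array([94.2, -0.6, -0.8]), array([ 0.34,  0.17, -0.14]))
```

View pics/w3.png

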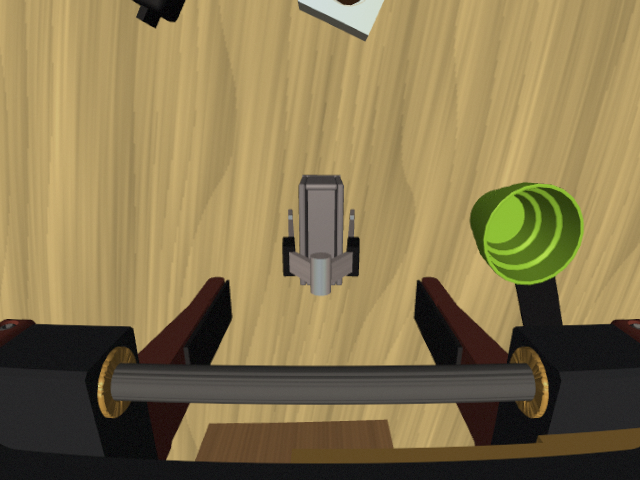

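The tongs are centred between the fingers: barrel at (320,275), pads at x=289 and x=353. Going down.

{"method": "carry_out", "body": {"delta_pos": [[50,-1,-1],[94,-1,-1],[94,-1,-1],[94,-1,-1]], "turn": [[0.3,0,0],[0.3,0,0],[0.3,0,0],[0.3,0,0]], "hand": [87,87,87,87]}}

```text
t: 4.62
position: [0.5758, -0.2714, 0.2692]
ee_rot: [0.706, -0.056, 0.703, 0.057]
wrist_force: [-0.6, -0.4, 0.4]
finger_gap: 0.0869
```

Run:
```python
from h import *
s=manip.observe(); T=T_tool(s);print(s["t"],T[:3,3],np.degrees(np.arctan2(T[1,2],T[0,2])))
c=cap("wrist","w4.png"); W=cloud(c)
print(goal([.5755,-.270,.267],9.2))
```

```text
4.625 [ 0.57581723 -0.27136183  0.26924429] 9.196137292746414
(array([ 2.7,  1.4, -0.3]), array([ 0.  ,  0.33, -0.04]))
```

View pics/w4.png

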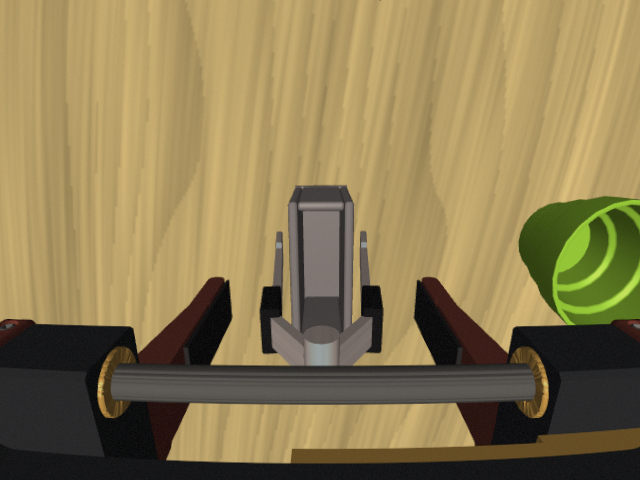

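{"method": "carry_out", "body": {"delta_pos": [[2,1,0],[2,1,0],[2,1,0],[2,1,0],[2,1,0]], "turn": [[0,0.3,0],[0,0.3,0],[0,0.3,0],[0,0.3,0],[0,0.3,0]], "hand": [70,56,50,50,50], "squeeze": 20}}

```text
t: 5.3
position: [0.5759, -0.2704, 0.2678]
ee_rot: [0.705, -0.057, 0.705, 0.057]
wrist_force: [-0.0, -0.3, 1.4]
finger_gap: 0.0504
```

Run:
```python
from h import *
s=manip.observe(); T=T_tool(s);print(s["t"],T[:3,3],np.degrees(np.arctan2(T[1,2],T[0,2])),s["finger_gap"],s["wrist_force"])
c=cap("wrist","w5.png"); W=cloud(c)
```

```text
5.3 [ 0.57592764 -0.27038674  0.26780444] 9.203559332443946 0.05044529596560816 [-0.00935225 -0.25813827  1.372144  ]
```

View pics/w5.png

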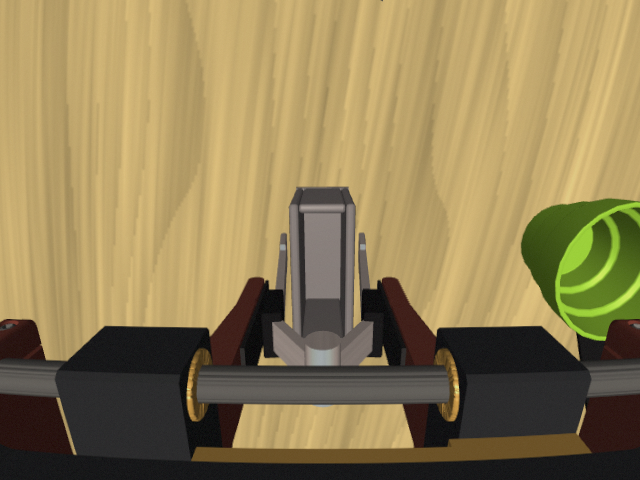

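{"method": "carry_out", "body": {"delta_pos": [[0,0,0],[-15,0,0],[-35,0,0],[-60,0,0],[-90,0,0]], "turn": [[0,0,0],[0,0,0],[0,0,0],[0,0,0],[0,0,0]], "hand": [49.4,49.4,49.4,49.4,49.4]}}

```text
t: 5.98
position: [0.5757, -0.2705, 0.3598]
ee_rot: [0.705, -0.057, 0.704, 0.057]
wrist_force: [-0.4, -0.2, -0.6]
finger_gap: 0.0496
```

{"method": "carry_out", "body": {"delta_pos": [[-20,0,0],[-40,0,0],[-40,0,0]], "turn": [[0,0,0],[0,0,0],[0,0,0]], "hand": [49,49,49]}}

```text
t: 6.35
position: [0.5758, -0.271, 0.4026]
ee_rot: [0.707, -0.057, 0.703, 0.056]
wrist_force: [1.1, 0.3, -1.8]
finger_gap: 0.0488
```

Run:
```python
from h import *
s=manip.observe(); T=T_tool(s);print(s["t"],T[:3,3],s["finger_gap"],s["wrist_force"])
c=cap("scene","s1.png"); cv2.imwrite("pics/s1c.png",cv2.resize(c["img"][100:320,80:320],None,fx=3,fy=2.7))
c=cap("wrist","w6.png")
```

```text
6.35 [ 0.57579466 -0.2709781   0.40262627] 0.04882097212402332 [ 1.06354532  0.31993811 -1.77546928]
```

View pics/s1c.png

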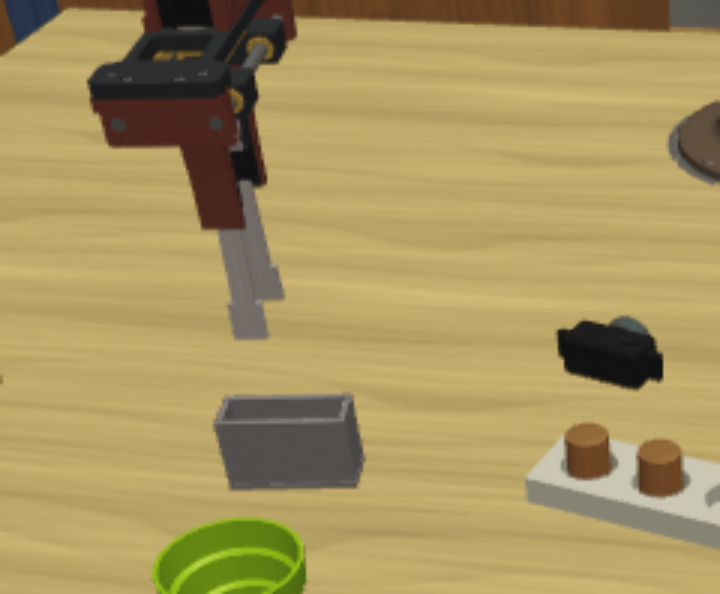

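View pics/w6.png

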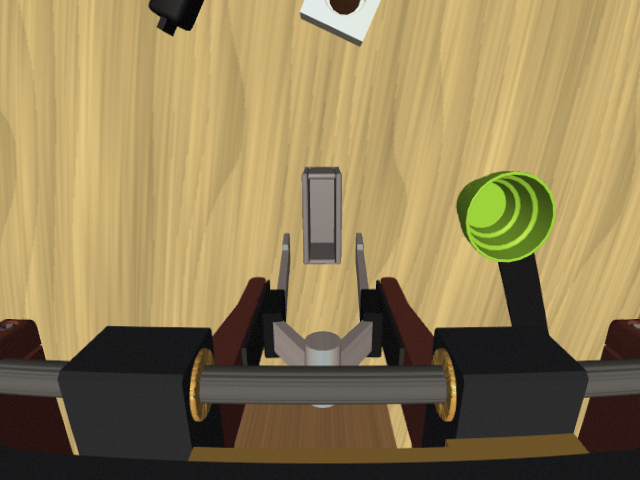

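Run:
```python
from h import *
s=manip.observe();T=T_tool(s)
c=cap("wrist"); W=cloud(c)
L=(W-T[:3,3])@T[:3,:3]*1000
for r in range(225,330,12):
    row=L[r]; m=(row[:,0]>150)&(row[:,0]<285)&(abs(row[:,2])<45)&(abs(row[:,1])<40)
    q=row[m]; 
    if len(q): print(r,q[:,0].min().round(),q[:,0].max().round(),"z",q[:,2].min().round(1),q[:,2].max().round(1),"y",q[:,1].min().round(1),q[:,1].max().round(1))
print(goal([.582,.309,.40],-14.7))
```

```text
237 255.0 264.0 z -25.8 24.8 y 7.8 10.3
249 240.0 256.0 z -24.7 24.0 y 2.0 7.1
261 218.0 249.0 z -23.3 23.0 y -4.0 7.0
273 200.0 225.0 z -22.3 22.1 y -2.9 6.9
285 172.0 205.0 z -33.3 33.4 y -1.9 12.5
297 160.0 198.0 z -33.2 33.6 y -5.3 12.3
309 150.0 185.0 z -33.3 33.9 y -5.5 12.0
321 150.0 172.0 z -24.8 24.8 y -4.8 6.9
(array([-1.000e-01,  5.708e+02,  9.910e+01]), array([23.9 ,  0.03, -0.05]))
```

{"method": "carry_out", "body": {"delta_pos": [[0,571,99],[0,571,99],[0,571,99],[0,571,99],[0,571,99]], "turn": [[23.9,0,0],[23.9,0,0],[23.9,0,0],[23.9,0,0],[23.9,0,0]], "hand": [49,49,49,49,49]}}

```text
t: 7.12
position: [0.5786, 0.0424, 0.3991]
ee_rot: [0.701, 0.091, 0.702, -0.09]
wrist_force: [1.2, 1.1, 0.2]
finger_gap: 0.0489
```

Run:
```python
from h import *
print(manip.observe()["finger_gap"],goal([.582,.309,.37],-14.7))
```

```text
0.048943674080289316 (array([ 29.2, 258.7, -64.3]), array([-0.  , -0.04, -0.02]))
```

{"method": "carry_out", "body": {"delta_pos": [[29,259,-64],[29,259,-64],[29,259,-64],[29,259,-64],[29,259,-64]], "turn": [[0,0,0],[0,0,0],[0,0,0],[0,0,0],[0,0,0]], "hand": [49,49,49,49,49]}}

```text
t: 7.75
position: [0.5806, 0.3144, 0.3679]
ee_rot: [0.7, 0.088, 0.703, -0.088]
wrist_force: [-0.5, -0.9, -0.7]
finger_gap: 0.0491
```

```bash
cat >> h.py <<'E'
def plugs(c,lst):
    W=cloud(c)
    for nm,x,y,z0 in lst:
        m=np.isfinite(W[...,2])&(np.hypot(W[...,0]-x,W[...,1]-y)<.03)&(W[...,2]>z0)&(W[...,2]<.06)
        P=W[m]
        if len(P)>4:
            e=cv2.minEnclosingCircle(P[:,:2].astype(np.float32)); print(nm,len(P),np.median(P[:,2]).round(4),"circ",np.round(e[0],4),round(e[1],4))
E
python3 - <<'E'
from h import *
s=manip.observe(); T=T_tool(s);print(s["t"],T[:3,3],np.degrees(np.arctan2(T[1,2],T[0,2])),s["finger_gap"])
c=cap("wrist","w7.png")
plugs(c,[("A",.582,.309,.036),("B",.4875,.303,.036)])
print(goal([.582,.309,.37],-14.7))
E
```

```text
7.75 [0.58064227 0.31441765 0.36792735] -14.346776825561488 0.04906312279393244
A 839 0.0411 circ [0.5827 0.3105] 0.014
B 782 0.0411 circ [0.4879 0.3046] 0.0141
(array([-2.2, -5.6,  2.8]), array([ 0.37, -0.21,  0.02]))
```

View pics/w7.png

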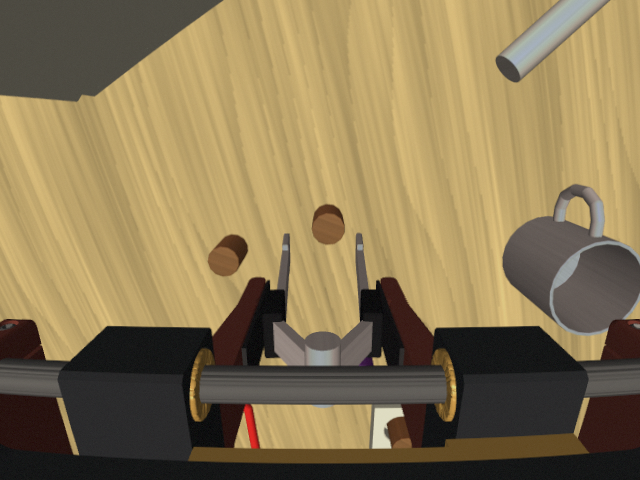

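Run:
```python
from h import *
print(goal([.5825,.3097,.335],-14.7))
```

```text
(array([32.8, -4.8,  3.2]), array([ 0.37, -0.21,  0.02]))
```

{"method": "carry_out", "body": {"delta_pos": [[0,-5,3],[20,-5,3],[33,-5,3],[33,-5,3]], "turn": [[0.3,0,0],[0.3,-0.2,0],[0.3,-0.2,0],[0.3,-0.2,0]], "hand": [49,49,49,49]}}

```text
t: 8.3
position: [0.5824, 0.3078, 0.334]
ee_rot: [0.701, 0.09, 0.702, -0.091]
wrist_force: [-0.1, -0.3, -0.7]
finger_gap: 0.0491
```

Run:
```python
from h import *
s=manip.observe(); T=T_tool(s);print(s["t"],T[:3,3],np.degrees(np.arctan2(T[1,2],T[0,2])),s["finger_gap"])
c=cap("wrist","w8.png")
plugs(c,[("A",.582,.309,.036),("B",.4875,.303,.036)])
print(goal([.5825,.3097,.288],-14.7))
```

```text
8.3 [0.58238679 0.30777447 0.33398512] -14.757916343129105 0.04914008967034879
A 1050 0.041 circ [0.5827 0.3106] 0.014
B 1002 0.0412 circ [0.4877 0.3045] 0.0144
(array([46.8,  1.4, -0.4]), array([-0.03, -0.03,  0.06]))
```

View pics/w8.png

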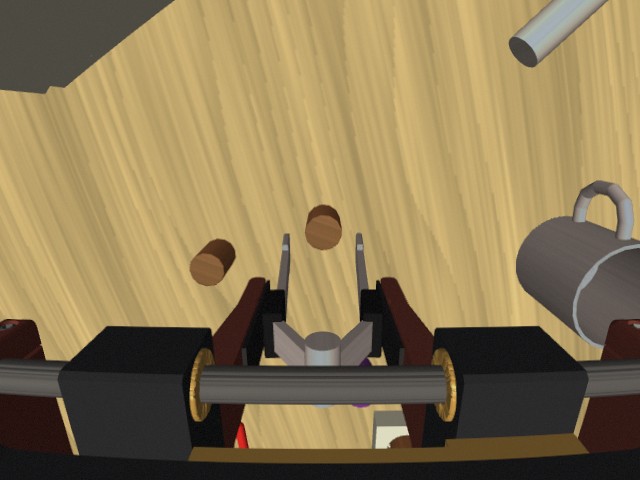

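The plug at (323,228) is centred between the jaws. Descending.

{"method": "carry_out", "body": {"delta_pos": [[10,2,0],[30,2,0],[46,2,0],[46,2,0],[46,2,0]], "turn": [[0,0,0],[0,0,0],[0,0,0],[0,0,0],[0,0,0]], "hand": [49,49,49,49,49]}}

```text
t: 8.98
position: [0.5832, 0.3102, 0.2888]
ee_rot: [0.701, 0.09, 0.701, -0.091]
wrist_force: [0.7, -0.7, -0.4]
finger_gap: 0.0492
```

Run:
```python
from h import *
s=manip.observe(); T=T_tool(s);print(s["t"],T[:3,3],s["wrist_force"].round(1),s["finger_gap"])
c=cap("wrist","w9.png")
print(goal([.5825,.3097,.288],-14.7))
```

```text
8.975 [0.58322513 0.3101546  0.28880055] [ 0.7 -0.7 -0.4] 0.04915358035895172
(array([ 1.2, -0.7, -0.6]), array([-0.03,  0.  ,  0.04]))
```

View pics/w9.png

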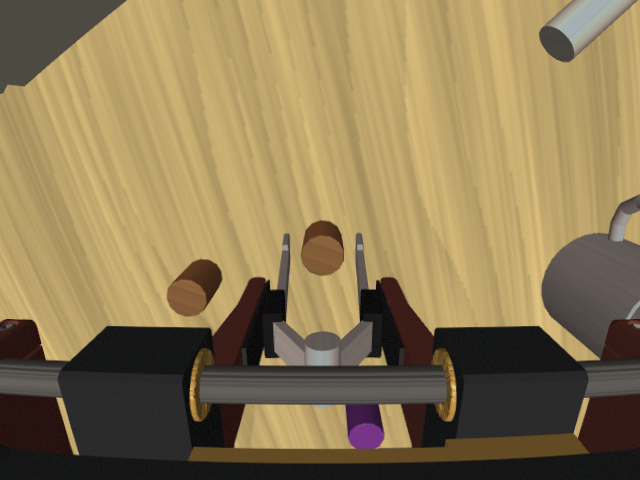

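{"method": "carry_out", "body": {"delta_pos": [[0,0,0],[0,0,0],[0,0,0],[0,0,0],[0,0,0]], "turn": [[0,0,0],[0,0,0],[0,0,0],[0,0,0],[0,0,0]], "hand": [47,45,42,38,38], "squeeze": 36}}

```text
t: 9.65
position: [0.5834, 0.3103, 0.2896]
ee_rot: [0.701, 0.091, 0.701, -0.091]
wrist_force: [-0.9, -0.1, 2.8]
finger_gap: 0.0438
```

Run:
```python
from h import *
s=manip.observe(); T=T_tool(s);print(s["t"],T[:3,3],s["wrist_force"].round(1),s["finger_gap"])
c=cap("wrist","w10.png")
```

```text
9.65 [0.58341162 0.31028071 0.28956313] [-0.9 -0.1  2.8] 0.0438055852443268
```

View pics/w10.png

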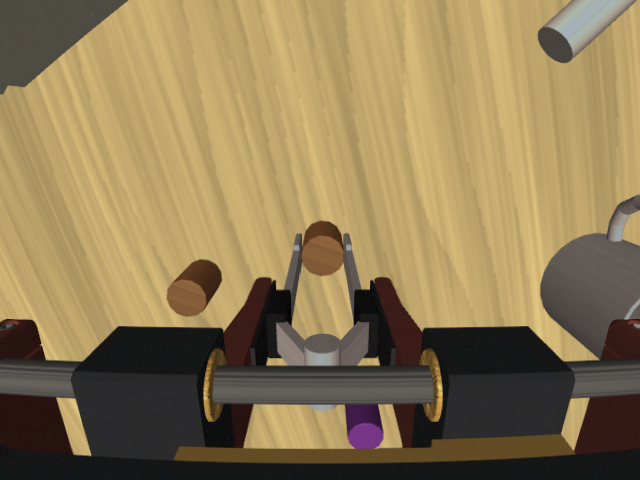

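{"method": "carry_out", "body": {"delta_pos": [[-5,0,0],[-20,0,0],[-45,0,0],[-75,0,0],[-80,0,0]], "turn": [[0,0,0],[0,0,0],[0,0,0],[0,0,0],[0,0,0]], "hand": [38,38,38,38,38]}}

```text
t: 10.32
position: [0.584, 0.3102, 0.3724]
ee_rot: [0.703, 0.092, 0.7, -0.09]
wrist_force: [0.1, 0.0, -2.4]
finger_gap: 0.0439
```

Run:
```python
from h import *
s=manip.observe(); T=T_tool(s);print(s["t"],T[:3,3],s["wrist_force"].round(1),s["finger_gap"])
c=cap("wrist","w11.png"); W=cloud(c); L=(W-T[:3,3])@T[:3,:3]*1000
m=(L[...,0]<262)&(L[...,0]>238)&(abs(L[...,2])<14)&(abs(L[...,1])<25);P=L[m];print(len(P),np.median(P,0)); 
Q=P[abs(P[:,0]-np.median(P[:,0]))<4]; print(cv2.minEnclosingCircle(Q[:,1:].astype(np.float32)))
print(goal([.5907,.0187,.39],-14.7))
```

```text
10.325 [0.58402963 0.31023334 0.37240349] [ 0.1  0.  -2.4] 0.043928201237999245
1625 [2.48605383e+02 2.07722657e+00 1.57672235e-02]
((0.7011922597885132, 1.2008883953094482), 15.540448188781738)
(array([ -18.9, -280.2,   80.9]), array([-0.03,  0.14, -0.13]))
```

View pics/w11.png

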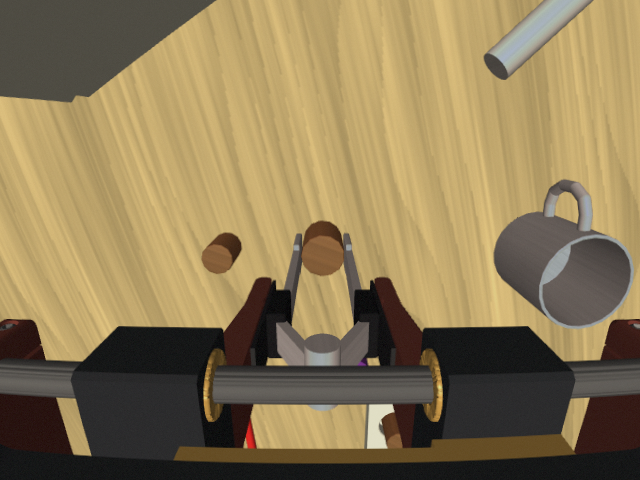

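{"method": "carry_out", "body": {"delta_pos": [[-15,-40,12],[-15,-95,27],[-15,-150,43],[-15,-205,59],[-15,-250,72]], "turn": [[0,0,0],[0,0,0],[0,0,0],[0,0,0],[0,0,0]], "hand": [38,38,38,38,38]}}

```text
t: 11.0
position: [0.5891, 0.0477, 0.3852]
ee_rot: [0.702, 0.091, 0.701, -0.091]
wrist_force: [0.7, 0.3, -1.7]
finger_gap: 0.0438
```

Run:
```python
from h import *
s=manip.observe(); T=T_tool(s);print(s["t"],T[:3,3],s["finger_gap"])
print(goal([.5907,.0187,.385],-14.7))
```

```text
11.0 [0.5891461  0.04766126 0.3852403 ] 0.04381320041427836
(array([  0.2, -27.6,   8.9]), array([-0.11,  0.07, -0.07]))
```

{"method": "carry_out", "body": {"delta_pos": [[0,-40,9],[0,-75,9],[0,-75,9],[0,-75,9]], "turn": [[0,0,0],[0,0,0],[0,0,0],[0,0,0]], "hand": [38,38,38,38]}}

```text
t: 11.5
position: [0.5786, -0.0264, 0.3844]
ee_rot: [0.701, 0.091, 0.701, -0.09]
wrist_force: [0.3, 0.0, -1.5]
finger_gap: 0.0437
```

Run:
```python
from h import *
s=manip.observe(); T=T_tool(s);print(s["t"],T[:3,3],s["finger_gap"])
c=cap("wrist","w12.png"); W=cloud(c)
plugs(c,[("p3",.6035,.066,.041)])
m=np.isfinite(W[...,2])&(W[...,2]<.013)&(W[...,2]>.001)&(np.hypot(W[...,0]-.5907,W[...,1]-.0187)<.022);P=W[m];print(len(P),np.median(P,0))
if len(P)>5: print(cv2.minEnclosingCircle(P[:,:2].astype(np.float32)))
hsv=cv2.cvtColor(c["img"],cv2.COLOR_BGR2HSV)
m=(abs(W[...,2]-.022)<.004)&(hsv[...,1]<60)&(abs(W[...,0]-.59)<.1)&(abs(W[...,1]-.02)<.15)
P=W[m][:,:2].astype(np.float32); r=cv2.minAreaRect(P); print("tray",len(P),r,cv2.boxPoints(r))
print(goal([.5907,.0187,.385],-14.7))
```

```text
11.5 [ 0.57861456 -0.02643413  0.38443731] 0.04369682535079718
p3 962 0.0472 circ [0.6029 0.0679] 0.0141
1208 [0.59007657 0.01862982 0.00540045]
((0.5900604724884033, 0.018771758303046227), 0.01813669688999653)
tray 8201 ((0.6093865036964417, -0.009931527078151703), (0.21285219490528107, 0.11195621639490128), 75.5372543334961) [[ 0.52860236 -0.09900445]
 [ 0.6370107  -0.12696557]
 [ 0.69017065  0.07914139]
 [ 0.5817623   0.10710251]]
(array([-0.4, 46.2,  0.2]), array([-0.02,  0.02, -0.08]))
```

View pics/w12.png

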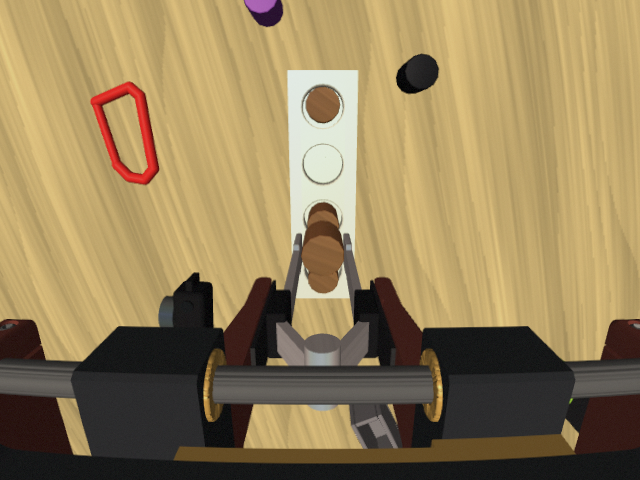

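Empty pocket confirmed at pixel (322,163), world (0.590, 0.0188). Moving over it now.

{"method": "carry_out", "body": {"delta_pos": [[0,25,0],[0,46,0],[0,46,0],[0,46,0]], "turn": [[0,0,0],[0,0,0],[0,0,0],[0,0,0]], "hand": [38,38,38,38]}}

```text
t: 12.05
position: [0.5903, 0.0183, 0.3845]
ee_rot: [0.701, 0.091, 0.701, -0.09]
wrist_force: [-0.6, 0.4, -1.0]
finger_gap: 0.0432
```

Run:
```python
from h import *
s=manip.observe(); T=T_tool(s);print(s["t"],T[:3,3],s["finger_gap"])
print(goal([.5904,.0187,.316],-14.7))
```

```text
12.05 [0.59032948 0.01831156 0.3844686 ] 0.043182567136724255
(array([68.5,  0.3, -0. ]), array([-0.01,  0.01, -0.04]))
```

{"method": "carry_out", "body": {"delta_pos": [[20,0,0],[45,0,0],[64,0,0],[68,0,0],[68,0,0]], "turn": [[0,0,0],[0,0,0],[0,0,0],[0,0,0],[0,0,0]], "hand": [38,38,38,38,38]}}

```text
t: 12.68
position: [0.5905, 0.018, 0.3167]
ee_rot: [0.701, 0.091, 0.701, -0.091]
wrist_force: [0.1, 0.1, -1.0]
finger_gap: 0.0435
```

Run:
```python
from h import *
s=manip.observe(); T=T_tool(s);print(s["t"],T[:3,3],s["finger_gap"],s["wrist_force"].round(1))
c=cap("wrist","w13.png"); W=cloud(c); L=(W-T[:3,3])@T[:3,:3]*1000
m=(L[...,0]<262)&(L[...,0]>238)&(abs(L[...,2])<14)&(abs(L[...,1])<25);P=L[m];print(len(P),np.median(P,0))
Q=P[abs(P[:,0]-np.median(P[:,0]))<2.5]; print(cv2.minEnclosingCircle(Q[:,1:].astype(np.float32)))
c2=cap("scene","s2.png"); cv2.imwrite("pics/s2c.png",cv2.resize(c2["img"][150:320,220:420],None,fx=4,fy=3.5))
print(goal([.5904,.0187,.2965],-14.7))
```

```text
12.675 [0.59052572 0.01797253 0.31671283] 0.04353283429598546 [ 0.1  0.1 -1. ]
1630 [2.48583612e+02 2.00368234e+00 1.67579295e-02]
((1.1208614110946655, 0.9177337288856506), 15.817436218261719)
(array([20.8,  0.4, -0.5]), array([-0.02,  0.08, -0.06]))
```

View pics/w13.png

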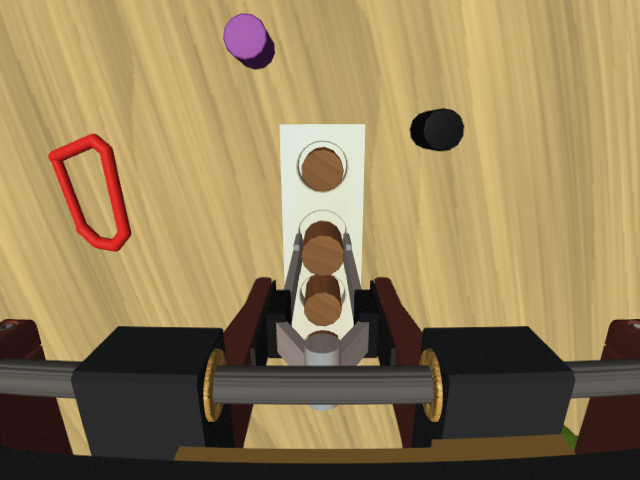

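View pics/s2c.png

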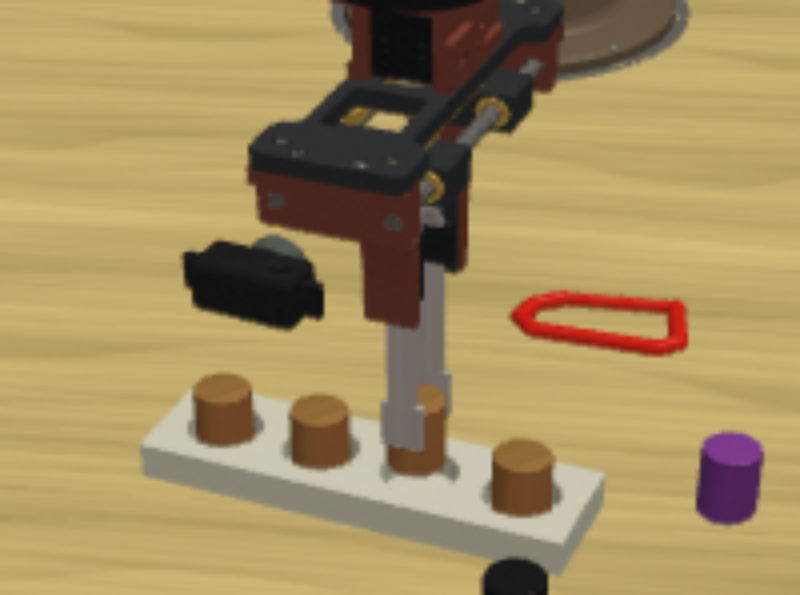

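The plug hangs centred over the empty pocket, with its neighbours clear. Lowering it in.

{"method": "carry_out", "body": {"delta_pos": [[8,0.5,0],[14,0.5,0],[18,0.5,0],[20,0.5,0],[20,0.5,0]], "turn": [[0,0,0],[0,0,0],[0,0,0],[0,0,0],[0,0,0]], "hand": [38,38,38,38,38]}}

```text
t: 13.4
position: [0.5908, 0.0186, 0.2971]
ee_rot: [0.702, 0.091, 0.701, -0.09]
wrist_force: [0.4, -1.4, -0.4]
finger_gap: 0.0438
```

Run:
```python
from h import *
s=manip.observe(); T=T_tool(s);print(s["t"],T[:3,3],s["finger_gap"],s["wrist_force"].round(1))
c=cap("wrist","w14.png"); W=cloud(c); L=(W-T[:3,3])@T[:3,:3]*1000
m=(L[...,0]<262)&(L[...,0]>238)&(abs(L[...,2])<14)&(abs(L[...,1])<25);P=L[m];print(len(P),np.median(P,0))
print("plug top z",T[2,3]-np.median(P[:,0])/1000)
print(goal([.5904,.0187,.2955],-14.7))
```

```text
13.4 [0.59083406 0.01861776 0.29712875] 0.04376703658001969 [ 0.4 -1.4 -0.4]
1625 [2.48541380e+02 2.05280707e+00 1.59554406e-02]
plug top z 0.048587366194941445
(array([ 1.8, -0. , -0.5]), array([-0.02,  0.08, -0.06]))
```

{"method": "carry_out", "body": {"delta_pos": [[1,0,0],[2,0,0],[2,0,0]], "turn": [[0,0,0],[0,0,0],[0,0,0]], "hand": [38,38,38]}}

```text
t: 13.82
position: [0.591, 0.0186, 0.2955]
ee_rot: [0.702, 0.091, 0.701, -0.09]
wrist_force: [-0.8, 0.3, 0.7]
finger_gap: 0.0436
```

{"method": "carry_out", "body": {"delta_pos": [[0,0,0],[0,0,0],[0,0,0],[0,0,0],[0,0,0]], "turn": [[0,0,0],[0,0,0],[0,0,0],[0,0,0],[0,0,0]], "hand": [44,45,47,49,49]}}

```text
t: 14.45
position: [0.5909, 0.0186, 0.2955]
ee_rot: [0.702, 0.091, 0.701, -0.09]
wrist_force: [-0.6, -0.5, 0.0]
finger_gap: 0.049
```

Run:
```python
from h import *
s=manip.observe(); T=T_tool(s);print(s["t"],T[:3,3],s["finger_gap"],s["wrist_force"].round(1))
c=cap("wrist","w15.png"); W=cloud(c); plugs(c,[("new",.5904,.0188,.043)])
```

```text
14.45 [0.59094192 0.01860722 0.29548178] 0.04898440069163626 [-0.6 -0.5  0. ]
new 1630 0.0472 circ [0.5924 0.0238] 0.0255
```

View pics/w15.png

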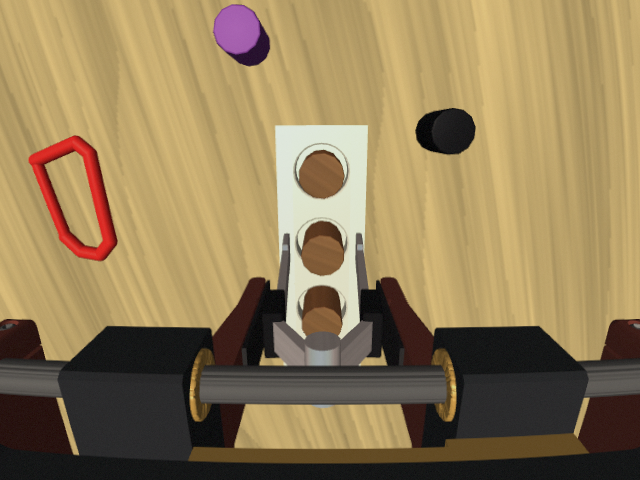

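The plug is released and stands in the pocket, with its top at 0.0472 like its neighbours. Raising straight up.

{"method": "carry_out", "body": {"delta_pos": [[-15,0,0],[-40,0,0],[-70,0,0],[-100,0,0],[-100,0,0]], "turn": [[0,0,0],[0,0,0],[0,0,0],[0,0,0],[0,0,0]], "hand": [49,49,49,49,49]}}

```text
t: 15.12
position: [0.5914, 0.0181, 0.3986]
ee_rot: [0.704, 0.092, 0.699, -0.09]
wrist_force: [-0.3, -0.4, -1.0]
finger_gap: 0.0494
```

Run:
```python
from h import *
s=manip.observe(); T=T_tool(s);print(s["t"],T[:3,3],s["finger_gap"],s["wrist_force"].round(1))
c=cap("scene","s3.png"); plugs(c,[("new",.592,.0188,.041),("p3",.6035,.067,.041)]); cv2.imwrite("pics/s3c.png",cv2.resize(c["img"][150:320,220:420],None,fx=4,fy=3.5))
print(goal([.4875,.304,.385],-14.7),goal([.4875,.304,.385],0))
```

```text
15.125 [0.59138642 0.01811009 0.39859917] 0.049444834031538716 [-0.3 -0.4 -1. ]
new 151 0.0467 circ [0.594  0.0155] 0.0152
p3 151 0.0465 circ [0.6044 0.0671] 0.0155
(array([  11.8,  249.9, -172.6]), array([-0.02,  0.22, -0.15])) (array([  11.8,  249.9, -172.6]), array([-14.72,   0.24,  -0.12]))
```

View pics/s3c.png

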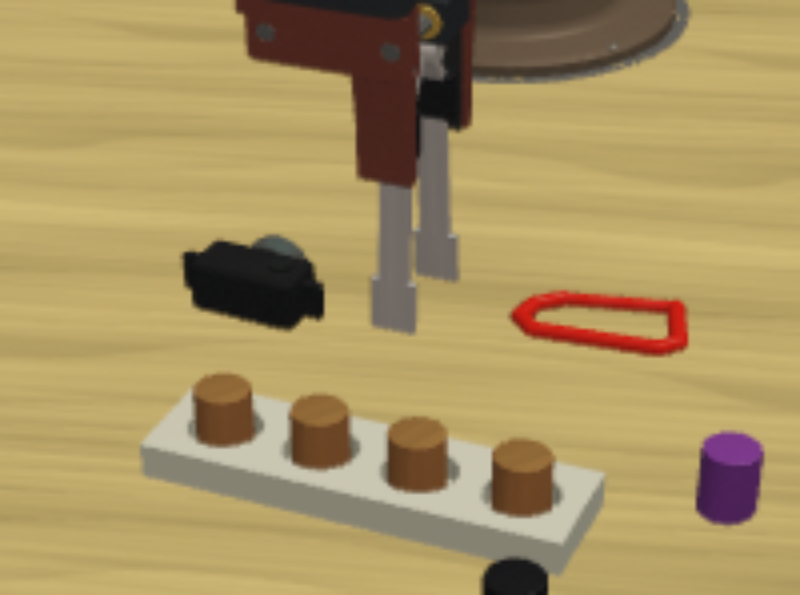

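All four pockets are filled and the plugs upright. Now spare B.

{"method": "carry_out", "body": {"delta_pos": [[0,250,-172],[5,250,-172],[12,250,-172],[12,250,-172],[12,250,-172]], "turn": [[0,0,0],[0,0,0],[0,0,0],[0,0,0],[0,0,0]], "hand": [49,49,49,49,49]}}

```text
t: 15.8
position: [0.4865, 0.3061, 0.3835]
ee_rot: [0.702, 0.091, 0.7, -0.09]
wrist_force: [1.9, 0.1, -1.3]
finger_gap: 0.0489
```

Run:
```python
from h import *
s=manip.observe(); T=T_tool(s);print(s["t"],T[:3,3],s["finger_gap"])
print(goal([.4877,.3043,.345],-14.7))
```

```text
15.8 [0.48646365 0.30610947 0.38353357] 0.04891252955253006
(array([38.5, -1.5,  1.6]), array([ 0.05,  0.14, -0.08]))
```

{"method": "carry_out", "body": {"delta_pos": [[5,-1,2],[20,-1,2],[38,-1,2],[38,-1,2]], "turn": [[0,0,0],[0,0,0],[0,0,0],[0,0,0]], "hand": [49,49,49,49]}}

```text
t: 16.3
position: [0.4882, 0.3031, 0.3434]
ee_rot: [0.701, 0.09, 0.701, -0.092]
wrist_force: [0.0, 0.6, -0.2]
finger_gap: 0.0494
```

Run:
```python
from h import *
s=manip.observe(); T=T_tool(s);print(s["t"],T[:3,3],s["finger_gap"])
c=cap("wrist","w16.png"); plugs(c,[("B",.4877,.3045,.036)])
print(goal([.4877,.3045,.287],-14.7))
```

```text
16.3 [0.48821179 0.30311952 0.34341381] 0.04935236557936857
B 978 0.0411 circ [0.4873 0.3046] 0.0141
(array([57.5,  0.8, -1.2]), array([-0.06,  0.09,  0.03]))
```

View pics/w16.png

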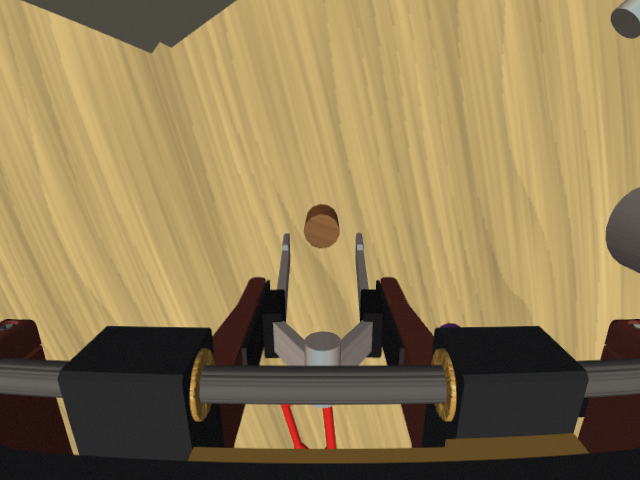

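The remaining brown spare at (322,227) is centred between the jaws. Down, then close.

{"method": "carry_out", "body": {"delta_pos": [[15,1,-1],[35,1,-1],[55,1,-1],[57,1,-1],[57,1,-1]], "turn": [[0,0,0],[0,0,0],[0,0,0],[0,0,0],[0,0,0]], "hand": [49,49,49,49,49]}}

```text
t: 16.98
position: [0.4881, 0.3046, 0.2877]
ee_rot: [0.702, 0.091, 0.701, -0.091]
wrist_force: [-0.7, -0.6, -1.5]
finger_gap: 0.0492
```

Run:
```python
from h import *
s=manip.observe(); T=T_tool(s);print(s["t"],T[:3,3],s["finger_gap"],s["wrist_force"].round(1))
c=cap("wrist","w17.png"); cv2.imwrite("pics/w17c.png",c["img"][180:360,200:440])
```

```text
16.975 [0.48814363 0.30456092 0.28770748] 0.04922807552045649 [-0.7 -0.6 -1.5]
```

View pics/w17c.png

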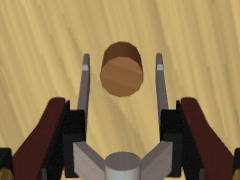

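{"method": "carry_out", "body": {"delta_pos": [[0,0,0],[0,0,0],[0,0,0],[0,0,0],[0,0,0]], "turn": [[0,0,0],[0,0,0],[0,0,0],[0,0,0],[0,0,0]], "hand": [47,45,42,38,38], "squeeze": 40}}

```text
t: 17.65
position: [0.4884, 0.3048, 0.2885]
ee_rot: [0.702, 0.091, 0.7, -0.091]
wrist_force: [-0.4, -0.4, 5.2]
finger_gap: 0.044
```

{"method": "carry_out", "body": {"delta_pos": [[-5,0,0],[-20,0,0],[-45,0,0],[-80,0,0],[-110,0,0]], "turn": [[0,0,0],[0,0,0],[0,0,0],[0,0,0],[0,0,0]], "hand": [38,38,38,38,38]}}

```text
t: 18.27
position: [0.4881, 0.3045, 0.4006]
ee_rot: [0.702, 0.092, 0.7, -0.091]
wrist_force: [0.6, -0.3, -1.3]
finger_gap: 0.0436
```

{"method": "carry_out", "body": {"delta_pos": [[-25,0,0],[-50,0,0],[-50,0,0],[-50,0,0],[-50,0,0]], "turn": [[0,0,0],[0,0,0],[0,0,0],[0,0,0],[0,0,0]], "hand": [38,38,38,38,38]}}

```text
t: 18.9
position: [0.4877, 0.3044, 0.4495]
ee_rot: [0.702, 0.091, 0.7, -0.091]
wrist_force: [0.4, -0.0, -0.4]
finger_gap: 0.0436
```

Run:
```python
from h import *
s=manip.observe(); T=T_tool(s);print(s["t"],T[:3,3],s["finger_gap"],s["wrist_force"].round(1),abs(s["dq"]).max())
c=cap("wrist","w18.png"); W=cloud(c); L=(W-T[:3,3])@T[:3,:3]*1000
m=(L[...,0]<262)&(L[...,0]>238)&(abs(L[...,2])<14)&(abs(L[...,1])<25);P=L[m];print(len(P),np.median(P,0),"plug underside z",T[2,3]-np.median(P[:,0])/1000-.042)
c=cap("scene","s4.png")
for l in ("tray","plug1","mug","cup","headlamp","carabiner"): print(l,find(l,"scene",c)[:4])
```

```text
18.9 [0.48766021 0.30441439 0.4494579 ] 0.043645076290854345 [ 0.4 -0.  -0.4] 0.0030000978616611584
1665 [2.47607237e+02 1.46267274e+00 1.61954816e-02] plug underside z 0.1598506633232062
tray [(0.27, array([ 0.602, -0.002,  0.022]), array([313., 286.]))]
plug1 [(0.88, array([0.699, 0.072, 0.028]), array([348., 324.])), (0.7, array([0.614, 0.063, 0.038]), array([348., 287.])), (0.65, array([ 0.601, -0.002,  0.024]), array([313., 285.])), (0.64, array([ 0.588, -0.028,  0.04 ]), array([300., 273.]))]
mug [(0.72, array([0.798, 0.224, 0.053]), array([446., 369.]))]
cup [(0.97, array([ 0.738, -0.244,  0.046]), array([157., 315.]))]
headlamp [(0.83, array([ 0.435, -0.088,  0.031]), array([284., 229.]))]
carabiner [(0.86, array([0.432, 0.094, 0.006]), array([372., 244.]))]
```

View pics/s4.png

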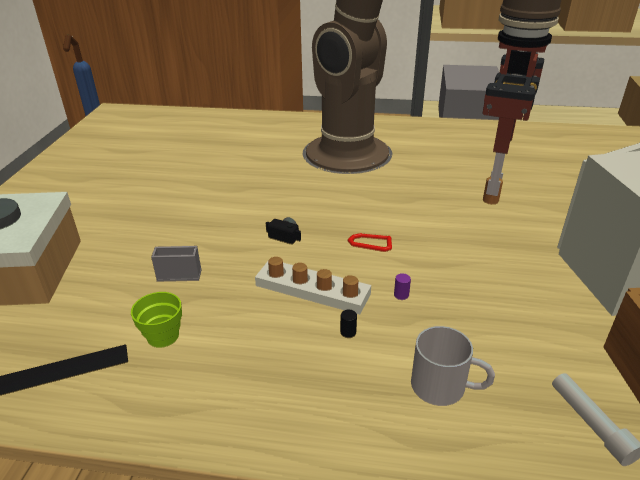

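View pics/w18.png

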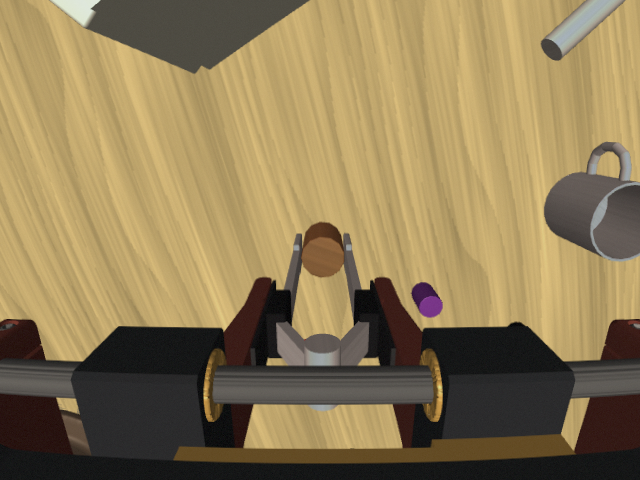

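The plug is held firmly at (322,250), its underside at about 0.16 m. The tray at (313,285) is full and the other things haven't moved. Handing in.

Run:
```python
from h import *
print(manip.finish_job())
```

```text
the job is handed in; nothing more can be done
None
```

I used the tongs to set one brown spare plug upright in the empty pocket. They now hold the other spare still, and the job was handed in at about 19 s of the 54 s allowed.

- **Tray:** the scene camera shows all four plugs upright. The new one's top measures 47 mm, the same as its neighbours.
- **Held plug:** its underside is about 16 cm above the shelf. The finger opening held steady at 43.6 mm, as expected with the jaws on a plug, and the arm was at rest.
- **Other things:** the mug, cup, headlamp, carabiner and the black and purple look-alikes show no visible movement. The highest wrist force I read was about 5 N.
- **Differed from the description:** the tongs stood astride the stand with their jaws on the shelf, not inside it with their y along the stand's. I gripped them across the pads as they stood and lifted them clear without trouble.
- **Disagreement between checks:** the cameras differed by 1–3 mm on positions. At the last two positions I relied on the close wrist-camera readings. In the last scene picture the network gave only 0.27 confidence for the full tray, so I judged the tray from the picture instead.

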